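# Pack the service caddy

## Robot

A 6-joint arm with a two-finger parallel gripper is mounted at the origin on the work surface. World frame = base frame: x ahead of the robot, y to its left, z up, the work surface at z = 0. Lengths are in m, angles in rad, forces in N, time in s.
With the tool pointing down it reaches from about 0.25 to 0.725 m from the base axis. Payload 9.7 kg.
Tool frame: the origin (TCP) lies at the very end of the fingers, on their centre line; the grasp point (between the pads) lies env.hold_point_z behind it (env.hold_point_z is the distance from the TCP to the grasp point, in m); z points along the fingers, y is the direction in which the jaws open and shut (so a half turn about z gives the same grasp; the last joint's range is limited). The gripper opens to 85 mm and grips with 20 to 120 N. Pads are 22 mm wide; open, the fingers measure 114 mm over their backs; the gripper's body (76 mm by 85 mm) begins 54 mm behind the grasp point. The pads swing forward as they close: fully open they stand 13 mm farther back than shut.
Start: joints at [1.179, 0.087, 0.176, 1.66, 0, 1.571], TCP at [0.21, 0.508, 0.231] pointing down, gripper open.
Joint ranges: [-3.13, 3.13], [-0.85, 1.81], [-1.15, 1.24], [-2.2, 2.28], [-1.44, 1.52], [-3.14, 3.14]. Speed limits (rad/s): [2.22, 2.22, 2.57, 3.14, 3.14, 3.14].

## Interface

Orientations are given as a rotation vector (axis times angle).
In Python, from station import readout, cams, job, env gives the robot as it stands. The module is installed in compiled form; this text tells all that it offers.
- The arm moves only by the shell command python3 -m crank 'ROWS' [OPENING] [FORCE]. ROWS is a JSON object of lists of equal length, an entry for each row: "travel": the shift along the tool's x, y, z in m, a list of three; "dr": the turn, a rotation vector about the tool's x, y, z in degrees, a list of three. A call has 1 to 5 rows; each row is the pose to reach, as a shift and turn from the pose commanded when the call began, along the tool's axes at that moment; what a row does not reach only later rows make up. A row lasts 1/10 s, in which the tool goes at most 50 mm and 8.59 degrees, less where a joint would pass 70% of its speed; a pose out of reach is approached as far as the arm can. A call with a gripper value outside its range is refused whole. OPENING is the closure in counts, from 0 (fully open) to 255 (shut), set as the call begins (- or left out, the last holds). The fingers move at their own pace and stop on an object; FORCE is the grip in N (left out, the last holds). Time passes only in rows, so rows that repeat a pose let the fingers close. It gives the time, the measured TCP pose, the force and the opening at its end, in the units of the state.
- readout.get_obs(): the state, without advancing time (a new reading comes with each control period).
- cams.capture(name): name is "scene" or "top" or "wrist"; returns (picture, depth): 384x512x3 uint8, blue, green, red; 384x512 float32, m along the optical axis (not along the pixel's ray), 0 where there is no reading.
- cams.calibration(name): a dict with "fovy" (degrees; the focal length in pixels is half the picture's height over the tangent of half this angle, whatever the lens; pixels are square), "cx", "cy" (the principal point, pixels), "extrinsics" (4x4, takes a point from camera to world coordinates); the wrist camera has in their place "tool_from_camera" (4x4, takes a point from camera to tool coordinates, whose origin is the TCP and whose axes are the flange's). Camera axes: x right, y up, looking along -z (the intrinsics and any distortion apply to the point x, -y, -z); pixel columns grow to the right and rows downward; lengths in m; the calibration is good to about 2 mm. A picture is of the moment at which its call begins: read the wrist's pose just before it. calibration takes no time and is no camera call.
- job.finish_job(): hands the job in, once; it reports no verdict.
The state is a dict: "time_s": time; "joint_pos": joint angles; "qd": joint speeds; "tau": joint torques, N m; "eef_pos": TCP position; "tool_rot": TCP orientation; "wrist_force": force on the tool from outside, world axes, zero at the start; "torque": the same for the moment, N m; "grip_width": finger opening in m.
Only numpy, scipy, OpenCV 4.12 (cv2) and the standard library are available. Lean on these libraries where they do the work, as an engineer would, in place of code of your own. Each camera call takes 0.05 s, during which the arm holds its last target. There are 200 camera calls.

## Task

Pack the blue caddy for the next service job: stand the oil filter upright in the square well, stand the deep socket upright in the round cup, and slip the wheel bearing flat over the post, in any order. Set each one down on its insert's floor rather than dropping it, and leave the fuel filter, the bolt and the brake piston standing where they are.

Things in the scene. Friction and masses are not known exactly. Their poses are not given: they have to be found in the camera images.
- oil_filter: Oil filter to be packed: plain white round metal canister standing upright, 60 mm diameter, 62 mm tall, straight sides from 3 to 50 mm up, then a domed closed top with small grey flutes round its shoulder and nothing sticking out of it. About 0.25 kg. Origin: centre of its underside; its z axis points up.
- socket: Deep socket to be packed: bright steel straight tube standing upright, 30 mm diameter, 62 mm tall, with an open dark hexagonal bore in its upper end. About 0.2 kg. Origin: centre of its underside; its z axis points up.
- bearing: Wheel bearing to be packed: thick steel ring lying flat, 58 mm outer diameter, 34 mm tall, with a 30 mm hole right through its middle and a black seal ring between its steel races. About 0.45 kg. Origin: centre of its underside; its z axis points up.
- fuel_filter: Fuel filter, does not belong in the caddy: white round canister of 60 mm diameter like the oil filter, but 50 mm tall with two steel pipe stubs (10 mm thick, 15 mm long) standing up from its flat top. Origin: centre of its underside; its z axis points up.
- bolt: Large bolt, does not belong in the caddy: steel, standing on its head (32 mm hexagon with a 37 mm flange, 20 mm high together), a threaded 18 mm shank pointing up, 62 mm tall overall. Origin: centre of its underside; its z axis points up.
- piston: Brake piston, does not belong in the caddy: steel drum of 57 mm diameter, 34 mm tall, about the bearing's size but with a closed flat top and no hole. Origin: centre of its underside; its z axis points up.
- caddy: Shallow blue caddy tray, fixed to the bench, 130 by 370 mm (long side along its y axis), rim 14 mm high, floor 4 mm thick. It holds the three grey inserts in a row along its y axis, centres 120 mm apart and the middle one at its centre; their order changes. Origin: centre of its underside.
- well: Place for the oil filter: grey insert fixed in the caddy, 100 mm square, with a square well 84 mm wide inside. Floor 6 mm above its origin, walls up to 24 mm above it. Origin: centre of its underside (4 mm above the bench).
- cup: Place for the socket: grey insert fixed in the caddy, 100 mm square flat plate 6 mm thick with a round upright cup in its middle, 50 mm inside and 60 mm outside diameter, rim 24 mm above its origin; the cup's floor is the plate's top. Origin: centre of its underside (4 mm above the bench).
- post: Place for the bearing: grey insert fixed in the caddy, 100 mm square flat plate 6 mm thick with one upright 13 mm post in its middle, tip 38 mm above its origin. Origin: centre of its underside (4 mm above the bench).

How it is judged:
By the outcome, as a careful person would: the job done as asked, in the order asked, and still so for the second after the job is handed in, with the robot touching nothing.
It also fails if it takes over 83 s, if anything falls off the work surface, if the arm or the gripper's body presses on something with over 40 N, if the wrist force passes 120 N, or if a joint passes its speed limit or range.

## Working session

There is one attempt and no reset: what is moved stays moved. The work goes in short steps, Python scripts to look and compute and a shell command to move; the robot and the scene stay as the last step left them, time stands still between calls to the robot, and variables do not carry over. Pictures are saved under pics/ and viewed, about 12 in all and at most 16, crops included, and the job is handed in when it is done.

```bash
mkdir -p pics; python3 - <<'E'
from station import readout, cams, job, env
import cv2
print(readout.get_obs(), env.hold_point_z)
for n in("top","scene"):
    p,d=cams.capture(n); cv2.imwrite(f"pics/{n}0.png",p); print(n,cams.calibration(n))
    import numpy as np; np.save(f"pics/{n}0.npy",d)
print(cams.calibration("wrist"))
E
```

```text
{'time_s': 0.0, 'joint_pos': array([1.17901238e+00, 8.74916029e-02, 1.75110814e-01, 1.65982308e+00,
       2.18064640e-06, 1.57076511e+00]), 'qd': array([ 0.00097404, -0.00156384, -0.00027453,  0.00160701,  0.00187334,
        0.000391  ]), 'tau': array([-2.12984771e-03, -5.20395219e+01,  4.64800608e+01,  1.65514107e-02,
       -3.10164060e-04, -6.54937651e-06]), 'eef_pos': array([0.20991663, 0.50809986, 0.23055379]), 'tool_rot': array([-6.11382410e-01, -3.08124591e+00,  2.16781683e-03]), 'wrist_force': array([-0.44522654, -0.04327452, -0.44632354]), 'torque': array([-0.03736777, -0.02890166, -0.01684632]), 'grip_width': 0.08536609791169154} 0.0187
top {'fovy': 55.0350541980133, 'cx': 251.77064907227037, 'cy': 191.45726703612365, 'extrinsics': array([[-0.14021265,  0.96187303, -0.23482055,  0.35165362],
       [-0.99011912, -0.13672203,  0.0311642 ,  0.01219173],
       [-0.00212914,  0.23686993,  0.97153904,  0.85732077],
       [ 0.        ,  0.        ,  0.        ,  1.        ]])}
scene {'fovy': 45.50968910174065, 'cx': 257.416989799052, 'cy': 185.2186736253757, 'extrinsics': array([[-0.39542343, -0.77646203,  0.49065978,  1.1590636 ],
       [ 0.91848458, -0.33725713,  0.20650352,  0.24453754],
       [ 0.00513636,  0.53231977,  0.84652778,  1.1280346 ],
       [ 0.        ,  0.        ,  0.        ,  1.        ]])}
{'fovy': 66.99661656158291, 'cx': 250.61119026744996, 'cy': 192.46174897365142, 'tool_from_camera': array([[ 4.26572509e-04,  9.64071881e-01,  2.65641162e-01,
         6.72402161e-02],
       [ 9.99999867e-01, -3.34432300e-04, -3.92091627e-04,
        -4.16591933e-04],
       [-2.89165527e-04,  2.65641294e-01, -9.64071895e-01,
        -1.43406149e-01],
       [ 0.00000000e+00,  0.00000000e+00,  0.00000000e+00,
         1.00000000e+00]])}
```

View pics/top0.png

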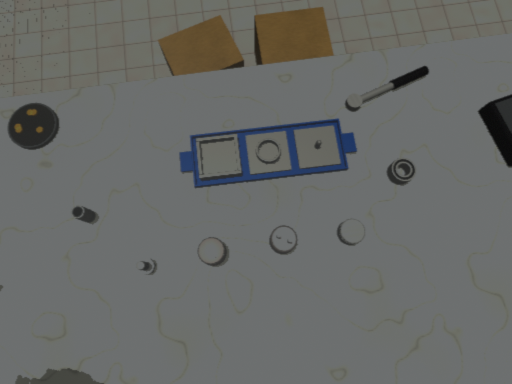

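View pics/scene0.png

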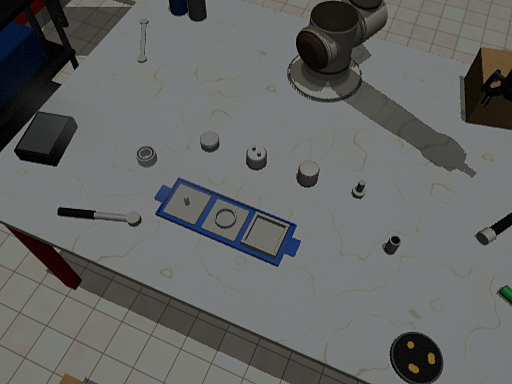

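```bash
cat > h.py <<'E'
import numpy as np, cv2
from scipy.spatial.transform import Rotation as R
from station import readout, cams
def T_of(o):
    T=np.eye(4);T[:3,:3]=R.from_rotvec(o["tool_rot"]).as_matrix();T[:3,3]=o["eef_pos"];return T
def ext(name,o=None):
    c=cams.calibration(name)
    E=c["extrinsics"] if name!="wrist" else T_of(o)@c["tool_from_camera"]
    return c,E,192/np.tan(np.radians(c["fovy"]/2))
def cloud(name,d,o=None):
    c,E,f=ext(name,o); v,u=np.mgrid[:384,:512]
    P=np.stack([(u-c["cx"])/f*d,-(v-c["cy"])/f*d,-d],-1)
    return P@E[:3,:3].T+E[:3,3]
def ray(name,u,v,z,o=None):
    c,E,f=ext(name,o); r=E[:3,:3]@[(u-c["cx"])/f,-(v-c["cy"])/f,-1.]
    return E[:3,3]+r*(z-E[2,3])/r[2]
E
python3 - <<'E'
from h import *
from scipy import ndimage as nd
d=np.load("pics/top0.npy");W=cloud("top",d);print("bench z",[np.median(W[a:a+10,b:b+10,2]).round(4) for a,b in((300,100),(300,300),(210,420),(220,30))])
for n,u,v,r in(("oil",211,250,18),("fuel",284,239,18),("piston",351,231,18),("bearing",402,171,16),("socket",84,213,14),("bolt",148,266,12),("well",220,157,26),("cup",268,152,26),("post",318,146,26)):
    w=W[v-r:v+r,u-r:u+r].reshape(-1,3); z=w[:,2]; zt=np.percentile(z,99.5)
    m=w[z>.02] if n!="well" else w[z>.02]
    s=w[z>zt-.006]; print(n,"zmax",zt.round(3),"topmid",((s.min(0)+s.max(0))/2)[:2].round(3),"topmean",s[:,:2].mean(0).round(3),"ext",np.ptp(s,0)[:2].round(3),len(s))
E
```

```text
bench z [np.float64(0.0004), np.float64(-0.0004), np.float64(-0.0001), np.float64(0.0002)]
oil zmax 0.065 topmid [0.403 0.066] topmean [0.428 0.093] ext [0.103 0.107] 416
fuel zmax 0.067 topmid [ 0.398 -0.035] topmean [ 0.425 -0.059] ext [0.092 0.094] 40
piston zmax 0.857 topmid [0.352 0.012] topmean [0.352 0.012] ext [0. 0.] 8
bearing zmax 0.037 topmid [ 0.467 -0.194] topmean [ 0.552 -0.368] ext [0.231 0.413] 332
socket zmax 0.857 topmid [0.352 0.012] topmean [0.352 0.012] ext [0. 0.] 5
bolt zmax 0.065 topmid [0.389 0.132] topmean [0.417 0.24 ] ext [0.075 0.24 ] 60
well zmax 0.032 topmid [0.527 0.054] topmean [0.644 0.054] ext [0.35  0.101] 481
cup zmax 0.03 topmid [ 0.515 -0.042] topmean [ 0.64  -0.065] ext [0.327 0.108] 165
post zmax 0.042 topmid [ 0.502 -0.089] topmean [ 0.542 -0.116] ext [0.301 0.203] 34
```

```bash
python3 - <<'E'
from h import *
for cam,pts in (("top",(("oil",211,250,18,.055,.068),("fuel",284,239,18,.046,.054),("piston",351,231,18,.03,.038),("bearing",402,171,16,.03,.038),("socket",84,213,14,.055,.066),("bolt",148,266,12,.055,.066),("well",220,157,28,.024,.031),("cup",268,152,14,.024,.031),("post",318,146,8,.03,.045))),
 ("scene",(("oil",308,173,16,.055,.068),("fuel",257,156,16,.046,.054),("piston",209,141,14,.03,.038),("bearing",146,155,14,.03,.038),("socket",393,243,14,.055,.066),("bolt",360,188,12,.055,.066),("well",267,233,28,.024,.031),("cup",226,218,14,.024,.031),("post",187,202,8,.03,.045)))):
  d=np.load(f"pics/{cam}0.npy");W=cloud(cam,d)
  for n,u,v,r,a,b in pts:
    D=d[v-r:v+r,u-r:u+r].ravel(); w=W[v-r:v+r,u-r:u+r].reshape(-1,3)[D>0]
    s=w[(w[:,2]>a)&(w[:,2]<b)]
    (c,sz,ang)=cv2.minAreaRect((s[:,:2]*1000).astype(np.float32))
    print(cam,n,len(s),"med",np.median(s,0).round(3),"rect",np.round(c,1),np.round(sz,1),round(ang,1))
E
```

```text
top oil 540 med [0.428 0.093 0.061] rect [429.3  92.7] [54.1 55.7] 83.8
top fuel 482 med [ 0.432 -0.067  0.05 ] rect [432.7 -67.6] [55.2 54.8] 83.2
top piston 494 med [ 0.429 -0.223  0.034] rect [ 430.2 -224.2] [54.1 55.7] 34.4
top bearing 351 med [ 0.553 -0.371  0.033] rect [ 554.1 -371.4] [56.  56.8] 65.4
top socket 112 med [0.553 0.373 0.061] rect [553.6 371.8] [29.6 28.1] 4.7
top bolt 63 med [0.418 0.243 0.062] rect [418.3 244.1] [17.4 16.3] 23.4
top well 520 med [0.65  0.054 0.028] rect [651.8  53.3] [100.  101.7] 88.9
top cup 159 med [ 0.649 -0.067  0.027] rect [649.  -67.2] [57.3 58.8] 81.7
top post 28 med [ 0.645 -0.185  0.038] rect [ 646.  -185.8] [ 9.1 12.5] 82.3
scene oil 250 med [0.431 0.094 0.061] rect [429.3  93.3] [53.5 52.8] 58.5
scene fuel 202 med [ 0.437 -0.065  0.05 ] rect [434.2 -65.8] [55.4 56. ] 7.3
scene piston 204 med [ 0.431 -0.222  0.033] rect [ 430.2 -222.2] [54.  54.2] 75.2
scene bearing 178 med [ 0.555 -0.371  0.033] rect [ 553.7 -369.8] [56.9 55.4] 33.9
scene socket 73 med [0.553 0.373 0.061] rect [553.2 373.4] [28.5 30.1] 77.5
scene bolt 36 med [0.421 0.245 0.061] rect [418.5 245.2] [17.6 17.4] 63.8
scene well 367 med [0.653 0.054 0.028] rect [651.   53.9] [101.  101.3] 88.7
scene cup 108 med [ 0.648 -0.067  0.028] rect [648.5 -65.9] [57.8 58.8] 78.9
scene post 20 med [ 0.648 -0.184  0.037] rect [ 647.6 -184.6] [10.7 12.1] 51.5
```

```bash
cat >> h.py <<'E'
def rel(x,y,z):
    "tool-axis shift to a world TCP target, and turn about tool z (deg) to bring tool x to world -x"
    o=readout.get_obs();T=T_of(o); s=T[:3,:3].T@(np.array([x,y,z])-T[:3,3])
    dr=np.degrees((R.from_matrix(T[:3,:3]).inv()*R.from_matrix(np.diag([-1.,1,-1]))).as_rotvec())
    print("t",round(o["time_s"],2),"pos",o["eef_pos"].round(4),"shift",s.round(4),"dr",dr.round(2),"F",o["wrist_force"].round(1),"w",round(o["grip_width"],4))
E
python3 -m crank '{"travel":[[-0.2,0.003,0.04],[-0.2,0.003,0.04],[-0.2,0.003,0.04],[-0.2,0.003,0.04],[-0.2,0.003,0.04]],"dr":[[0,0,-8],[0,0,-16],[0,0,-22.4],[0,0,-22.4],[0,0,-22.4]]}' 0 40
python3 -c "
from h import *;rel(.555,.373,.15)"
```

```text
time_s: 0.6
eef_pos: [0.3994, 0.4321, 0.1891]
tool_rot: [-0.008, -3.141, 0.004]
wrist_force: [0.1, -1.0, -0.1]
grip_width: 0.0855
t 0.6 pos [0.3994 0.4321 0.1891] shift [-0.1559 -0.0583  0.039 ] dr [-0.15 -0.06 -0.27] F [ 0.1 -1.  -0.1] w 0.0855
```

```bash

python3 -m crank '{"travel":[[-0.05,-0.019,0.013],[-0.1,-0.038,0.026],[-0.156,-0.058,0.039],[-0.156,-0.058,0.039],[-0.156,-0.058,0.039]],"dr":[[0,0,0],[0,0,0],[0,0,0],[0,0,0],[0,0,0]]}'
python3 - <<'E'
from h import *
rel(.5535,.373,.15); o=readout.get_obs(); p,d=cams.capture("wrist"); cv2.imwrite("pics/w1.png",cv2.convertScaleAbs(p,alpha=1.8))
W=cloud("wrist",d,o); m=(d>0)&(W[...,2]>.055)&(W[...,2]<.068)&(abs(W[...,0]-.5535)<.03)&(abs(W[...,1]-.373)<.03)
s=W[m];print(len(s),cv2.minAreaRect((s[:,:2]*1000).astype(np.float32)))
np.save("pics/w1.npy",d)
T=T_of(o);Q=(W-T[:3,3])@T[:3,:3]   # tool coords
f=(d>0)&(Q[...,2]<.03)&(abs(Q[...,1])<.08); print("finger pts",f.sum(),Q[f].max(0),Q[f].min(0))
E
```

```text
time_s: 1.1
eef_pos: [0.5535, 0.3751, 0.1501]
tool_rot: [-0.006, -3.139, 0.003]
wrist_force: [-0.2, 0.1, 0.9]
grip_width: 0.0853
t 1.1 pos [0.5535 0.3751 0.1501] shift [-0.0001 -0.0021  0.0001] dr [-0.1  -0.13 -0.22] F [-0.2  0.1  0.9] w 0.0853
630 ((551.8316650390625, 372.3346252441406), (29.126537322998047, 29.248537063598633), 66.06636047363281)
finger pts 42937 [ 0.0210546   0.07489349 -0.01316207] [-0.01279304 -0.0750923  -0.10250943]
```

View pics/w1.png

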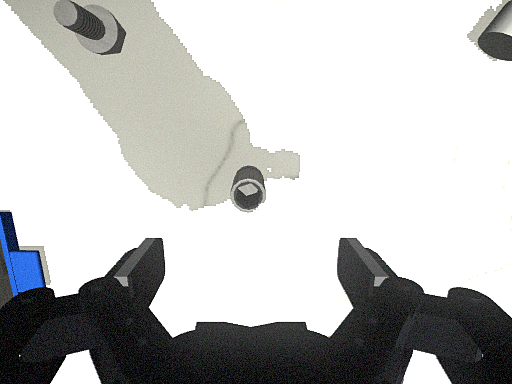

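```bash

python3 -m crank '{"travel":[[0.001,-0.0025,0.04],[0.001,-0.0025,0.08],[0.001,-0.0025,0.115],[0.001,-0.0025,0.13],[0.001,-0.0025,0.13]],"dr":[[0,0,0],[0,0,0],[0,0,0],[0,0,0],[0,0,0]]}'
python3 -m crank '{"travel":[[0,0,0],[0,0,0],[0,0,0],[0,0,0],[0,0,0]],"dr":[[0,0,0],[0,0,0],[0,0,0],[0,0,0],[0,0,0]]}' 255 50
python3 -m crank '{"travel":[[0,0,0],[0,0,0],[0,0,0]],"dr":[[0,0,0],[0,0,0],[0,0,0]]}'
python3 -c "
from h import *;rel(.5525,.3727,.12)"
```

```text
time_s: 1.65
eef_pos: [0.5489, 0.3743, 0.0208]
tool_rot: [0.001, -3.139, 0.003]
wrist_force: [-0.3, 0.3, 0.2]
grip_width: 0.0855
time_s: 2.15
eef_pos: [0.5516, 0.3745, 0.0238]
tool_rot: [0.001, 3.14, 0.002]
wrist_force: [-0.6, -0.0, 6.8]
grip_width: 0.0291
time_s: 2.45
eef_pos: [0.5516, 0.3745, 0.0238]
tool_rot: [0.002, 3.14, 0.002]
wrist_force: [-0.4, -0.1, 7.5]
grip_width: 0.0291
t 2.45 pos [0.5516 0.3745 0.0238] shift [-0.0011 -0.0017 -0.0962] dr [ 0.08  0.1  -0.06] F [-0.4 -0.1  7.5] w 0.0291
```

```bash

python3 -m crank '{"travel":[[0,0,-0.02],[0,0,-0.06],[0,-0.02,-0.1],[-0.01,-0.06,-0.1],[-0.02,-0.1,-0.1]],"dr":[[0,0,0],[0,0,0],[0,0,0],[0,0,0],[0,0,0]]}'
python3 -m crank '{"travel":[[-0.01,-0.04,0],[-0.02,-0.085,0],[-0.03,-0.13,0],[-0.04,-0.175,0],[-0.05,-0.22,0]],"dr":[[0,0,0],[0,0,0],[0,0,0],[0,0,0],[0,0,0]]}'
python3 -m crank '{"travel":[[-0.01,-0.04,0],[-0.02,-0.085,0],[-0.025,-0.11,0],[-0.027,-0.121,0],[-0.027,-0.121,0]],"dr":[[0,0,0],[0,0,0],[0,0,0],[0,0,0],[0,0,0]]}'
python3 - <<'E'
from h import *
rel(.6488,-.0665,.124); o=readout.get_obs(); p,d=cams.capture("wrist"); cv2.imwrite("pics/w2.png",p)
W=cloud("wrist",d,o);T=T_of(o);Q=(W-T[:3,3])@T[:3,:3]
m=(d>0)&(W[...,2]>.024)&(W[...,2]<.031)&(np.hypot(W[...,0]-.6488,W[...,1]+.0665)<.034);s=W[m]
print(len(s),cv2.minAreaRect((s[:,:2]*1000).astype(np.float32)))
m=(d>0)&(abs(Q[...,1])<.0145)&(abs(Q[...,0])<.03)&(Q[...,2]<.05)&(Q[...,2]>-.06);s=Q[m];print(s.min(0),s.max(0))
E
```

```text
time_s: 2.95
eef_pos: [0.5715, 0.2738, 0.124]
tool_rot: [-0.001, 3.139, 0.002]
wrist_force: [0.4, -0.4, -3.0]
grip_width: 0.0291
time_s: 3.45
eef_pos: [0.6207, 0.0521, 0.1223]
tool_rot: [-0.001, -3.142, -0.0]
wrist_force: [1.2, 0.0, -2.1]
grip_width: 0.0293
time_s: 3.95
eef_pos: [0.6475, -0.0682, 0.1219]
tool_rot: [-0.004, -3.141, -0.0]
wrist_force: [0.0, 0.9, -2.0]
grip_width: 0.029
t 3.95 pos [ 0.6475 -0.0682  0.1219] shift [-0.0013  0.0017 -0.0021] dr [ 0.   -0.04 -0.16] F [ 0.   0.9 -2. ] w 0.029
946 ((643.3787231445312, -67.57695007324219), (59.10359191894531, 51.235450744628906), 88.78108215332031)
[-0.01586275 -0.0144921  -0.05994997] [0.01488681 0.01449434 0.02338737]
```

View pics/w2.png

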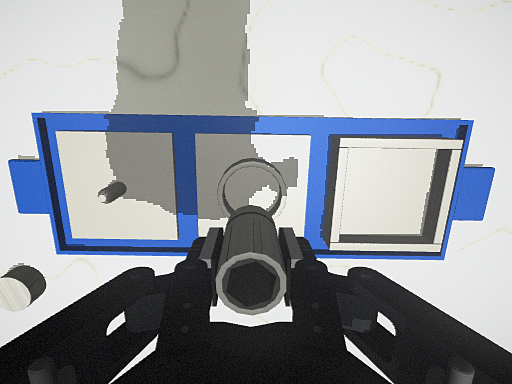

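```bash

python3 -m crank '{"travel":[[0,0.001,0.03],[0,0.001,0.055],[0,0.001,0.072],[0,0.001,0.08],[0,0.001,0.082]],"dr":[[0,0,0],[0,0,0],[0,0,0],[0,0,0],[0,0,0]]}'
python3 -m crank '{"travel":[[0,0,0.001],[0,0,0.002],[0,0,0.003],[0,0,0.004],[0,0,0.004]],"dr":[[0,0,0],[0,0,0],[0,0,0],[0,0,0],[0,0,0]]}'
python3 -c "
from h import *;rel(.648,-.067,.0338)"
```

```text
time_s: 4.5
eef_pos: [0.6471, -0.0646, 0.0396]
tool_rot: [0.001, -3.14, -0.0]
wrist_force: [0.3, -0.3, -2.1]
grip_width: 0.029
time_s: 5.0
eef_pos: [0.6476, -0.0661, 0.0364]
tool_rot: [0.002, 3.141, -0.0]
wrist_force: [-0.5, -1.2, -2.6]
grip_width: 0.0291
t 5.0 pos [ 0.6476 -0.0661  0.0364] shift [-0.0004 -0.0009  0.0026] dr [-0.    0.01 -0.06] F [-0.5 -1.2 -2.6] w 0.0291
```

Lower gently until the wrist force turns.

```bash

python3 -m crank '{"travel":[[0,0,0.001],[0,0,0.0015],[0,0,0.002],[0,0,0.002]],"dr":[[0,0,0],[0,0,0],[0,0,0],[0,0,0]]}'
python3 -m crank '{"travel":[[0,0,0.0005],[0,0,0.001],[0,0,0.001]],"dr":[[0,0,0],[0,0,0],[0,0,0]]}'
```

```text
time_s: 5.4
eef_pos: [0.6475, -0.066, 0.0342]
tool_rot: [-0.001, -3.141, -0.0]
wrist_force: [0.9, 0.5, -2.2]
grip_width: 0.0291
time_s: 5.7
eef_pos: [0.6477, -0.066, 0.0338]
tool_rot: [0.001, 3.141, -0.0]
wrist_force: [-1.1, 0.3, 3.4]
grip_width: 0.0292
```

```bash

python3 -m crank '{"travel":[[0,0,0],[0,0,0],[0,0,0],[0,0,0],[0,0,0]],"dr":[[0,0,0],[0,0,0],[0,0,0],[0,0,0],[0,0,0]]}' 0
python3 -m crank '{"travel":[[0,0,-0.01],[0,0,-0.04],[0,0,-0.08],[0,0,-0.1],[0,0,-0.1]],"dr":[[0,0,0],[0,0,0],[0,0,0],[0,0,0],[0,0,0]]}'
python3 - <<'E'
from h import *
rel(.4295,.093,.15); o=readout.get_obs(); p,d=cams.capture("wrist"); cv2.imwrite("pics/w3.png",p)
W=cloud("wrist",d,o)
m=(d>0)&(W[...,2]>.06)&(W[...,2]<.08)&(np.hypot(W[...,0]-.6488,W[...,1]+.0665)<.034);s=W[m]
print(len(s),cv2.minAreaRect((s[:,:2]*1000).astype(np.float32)),np.median(s[:,2]))
E
```

```text
time_s: 6.2
eef_pos: [0.6476, -0.066, 0.0332]
tool_rot: [-0.001, -3.142, 0.0]
wrist_force: [-0.6, -0.4, 0.3]
grip_width: 0.0852
time_s: 6.7
eef_pos: [0.6492, -0.0662, 0.1382]
tool_rot: [0.001, 3.135, -0.001]
wrist_force: [0.7, 0.2, -0.5]
grip_width: 0.0852
t 6.7 pos [ 0.6492 -0.0662  0.1382] shift [ 0.2198  0.159  -0.0133] dr [-0.04  0.38 -0.05] F [ 0.7  0.2 -0.5] w 0.0852
878 ((647.8001098632812, -66.86351013183594), (29.01079559326172, 29.44284439086914), 86.23908233642578) 0.07210713629367863
```

View pics/w3.png

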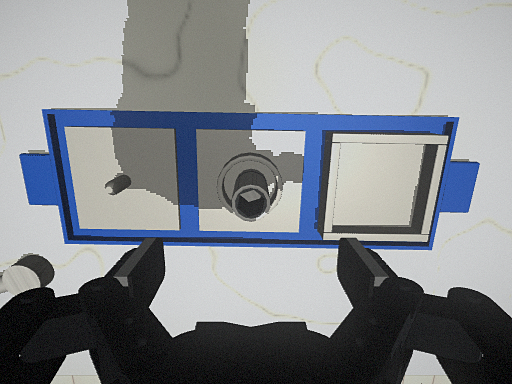

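```bash

python3 -m crank '{"travel":[[0.03,0.021,0],[0.065,0.047,-0.01],[0.1,0.073,-0.02],[0.135,0.098,-0.02],[0.17,0.123,-0.02]],"dr":[[0,0,0],[0,0,0],[0,0,0],[0,0,0],[0,0,0]]}'
python3 -m crank '{"travel":[[0.03,0.022,0],[0.05,0.036,0],[0.05,0.036,0],[0.05,0.036,0]],"dr":[[0,0,0],[0,0,0],[0,0,0],[0,0,0]]}'
python3 - <<'E'
from h import *
rel(.4295,.093,.15); o=readout.get_obs(); p,d=cams.capture("wrist")
W=cloud("wrist",d,o)
for a,b in ((.02,.048),(.05,.068)):
  m=(d>0)&(W[...,2]>a)&(W[...,2]<b)&(np.hypot(W[...,0]-.4295,W[...,1]-.093)<.04);s=W[m]
  print(len(s),cv2.minAreaRect((s[:,:2]*1000).astype(np.float32)),s[:,2].max())
E
```

```text
time_s: 7.25
eef_pos: [0.4758, 0.0578, 0.1523]
tool_rot: [-0.002, -3.14, 0.0]
wrist_force: [0.6, 0.1, 0.6]
grip_width: 0.0856
time_s: 7.65
eef_pos: [0.4275, 0.0933, 0.1527]
tool_rot: [0.0, -3.141, 0.0]
wrist_force: [-0.8, -0.1, 0.5]
grip_width: 0.0855
t 7.65 pos [0.4275 0.0933 0.1527] shift [-0.002  -0.0003  0.0027] dr [-0.01 -0.02  0.02] F [-0.8 -0.1  0.5] w 0.0855
214 ((405.2005920410156, 93.48126983642578), (51.70176315307617, 15.080240249633789), 86.07523345947266) 0.047870093887773135
3500 ((426.47796630859375, 92.01292419433594), (57.21895217895508, 58.853233337402344), 0.9443209171295166) 0.06518617146251796
```

```bash

python3 -m crank '{"travel":[[-0.0005,-0.0005,0.04],[-0.0005,-0.0005,0.08],[-0.0005,-0.0005,0.115],[-0.0005,-0.0005,0.135],[-0.0005,-0.0005,0.137]],"dr":[[0,0,0],[0,0,0],[0,0,0],[0,0,0],[0,0,0]]}'
python3 -m crank '{"travel":[[0,0,0],[0,0,0],[0,0,0],[0,0,0],[0,0,0]],"dr":[[0,0,0],[0,0,0],[0,0,0],[0,0,0],[0,0,0]]}' 255 50
python3 - <<'E'
from h import *
rel(.4295,.093,.15); o=readout.get_obs(); p,d=cams.capture("wrist");cv2.imwrite("pics/w4.png",p)
W=cloud("wrist",d,o);T=T_of(o);Q=(W-T[:3,3])@T[:3,:3]
m=(d>0)&(W[...,2]>.003)&(abs(Q[...,1])>.032)&(abs(Q[...,1])<.06)&(abs(Q[...,0])<.03)
s=Q[m]; print("finger max tool z",np.percentile(s[:,2],[90,99,99.8,100]))
E
```

```text
time_s: 8.2
eef_pos: [0.4267, 0.0916, 0.0131]
tool_rot: [-0.003, -3.136, 0.002]
wrist_force: [-0.2, -0.5, 0.2]
grip_width: 0.0852
time_s: 8.7
eef_pos: [0.4295, 0.0927, 0.0179]
tool_rot: [0.002, 3.139, 0.0]
wrist_force: [0.2, -2.4, 5.7]
grip_width: 0.0585
t 8.7 pos [0.4295 0.0927 0.0179] shift [-0.0004  0.0003 -0.1321] dr [ 0.    0.18 -0.06] F [ 0.2 -2.4  5.7] w 0.0585
finger max tool z [-0.05289482 -0.01856361 -0.01247324  0.01481574]
```

View pics/w4.png

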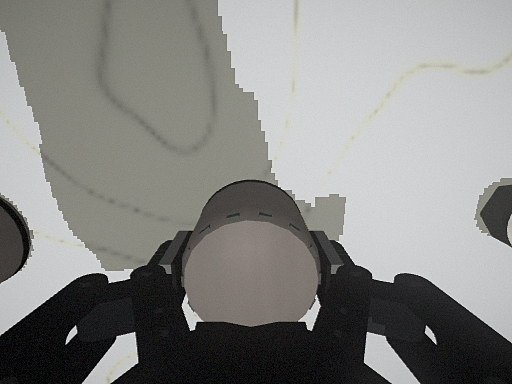

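```bash

python3 -m crank '{"travel":[[0,0,-0.02],[0,0,-0.05],[-0.01,0,-0.08],[-0.04,-0.006,-0.08],[-0.08,-0.014,-0.08]],"dr":[[0,0,0],[0,0,0],[0,0,0],[0,0,0],[0,0,0]]}'
python3 -m crank '{"travel":[[-0.04,-0.007,0],[-0.08,-0.014,0],[-0.115,-0.021,0],[-0.135,-0.024,0],[-0.141,-0.025,0]],"dr":[[0,0,0],[0,0,0],[0,0,0],[0,0,0],[0,0,0]]}'
python3 -m crank '{"travel":[[0,0,0],[0,0,0]],"dr":[[0,0,0],[0,0,0]]}'
python3 - <<'E'
from h import *
rel(.6515,.0535,.0279); o=readout.get_obs(); p,d=cams.capture("wrist");cv2.imwrite("pics/w5.png",p)
E
```

```text
time_s: 9.25
eef_pos: [0.5093, 0.079, 0.0983]
tool_rot: [-0.001, 3.139, 0.001]
wrist_force: [0.4, 0.2, -2.6]
grip_width: 0.0585
time_s: 9.75
eef_pos: [0.6506, 0.0531, 0.0954]
tool_rot: [-0.002, -3.141, 0.0]
wrist_force: [-1.6, 0.5, -3.2]
grip_width: 0.0588
time_s: 9.95
eef_pos: [0.6483, 0.0537, 0.0963]
tool_rot: [-0.001, -3.141, -0.0]
wrist_force: [-1.0, -0.7, -2.2]
grip_width: 0.0588
t 9.95 pos [0.6483 0.0537 0.0963] shift [-0.0033 -0.0002  0.0684] dr [ 0.   -0.05 -0.04] F [-1.  -0.7 -2.2] w 0.0588
```

View pics/w5.png

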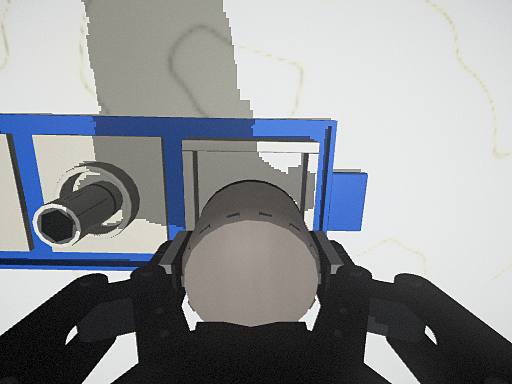

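```bash

python3 -m crank '{"travel":[[-0.003,0,0.02],[-0.003,0,0.04],[-0.003,0,0.054],[-0.003,0,0.061],[-0.003,0,0.064]],"dr":[[0,0,0],[0,0,0],[0,0,0],[0,0,0],[0,0,0]]}'
python3 -m crank '{"travel":[[0,0,0.001],[0,0,0.0015],[0,0,0.0015]],"dr":[[0,0,0],[0,0,0],[0,0,0]]}'
python3 -m crank '{"travel":[[0,0,0.0005],[0,0,0.001],[0,0,0.001]],"dr":[[0,0,0],[0,0,0],[0,0,0]]}'
python3 -m crank '{"travel":[[0,0,0.0005],[0,0,0.001],[0,0,0.001]],"dr":[[0,0,0],[0,0,0],[0,0,0]]}'
```

```text
time_s: 10.5
eef_pos: [0.6516, 0.0536, 0.032]
tool_rot: [-0.001, -3.141, 0.0]
wrist_force: [-0.0, 0.2, -2.0]
grip_width: 0.0586
time_s: 10.8
eef_pos: [0.6526, 0.0535, 0.0315]
tool_rot: [0.001, 3.141, 0.0]
wrist_force: [0.7, -0.5, -3.9]
grip_width: 0.0585
time_s: 11.1
eef_pos: [0.6522, 0.0535, 0.0298]
tool_rot: [0.001, 3.142, -0.0]
wrist_force: [0.0, -0.3, -3.1]
grip_width: 0.0586
time_s: 11.4
eef_pos: [0.6521, 0.0535, 0.0286]
tool_rot: [-0.001, -3.141, 0.0]
wrist_force: [-0.7, 0.2, -3.0]
grip_width: 0.0586
```

```bash

python3 -m crank '{"travel":[[0,0,0.0005],[0,0,0.001],[0,0,0.001]],"dr":[[0,0,0],[0,0,0],[0,0,0]]}'
python3 -m crank '{"travel":[[0,0,0.0005],[0,0,0.001],[0,0,0.001]],"dr":[[0,0,0],[0,0,0],[0,0,0]]}'
```

```text
time_s: 11.7
eef_pos: [0.6522, 0.0535, 0.028]
tool_rot: [0.001, 3.141, -0.0]
wrist_force: [-2.1, 0.6, 0.2]
grip_width: 0.0585
time_s: 12.0
eef_pos: [0.6522, 0.0535, 0.028]
tool_rot: [0.001, 3.141, 0.0]
wrist_force: [-5.3, 0.2, 8.1]
grip_width: 0.0585
```

```bash

python3 -m crank '{"travel":[[0,0,0],[0,0,0],[0,0,0],[0,0,0]],"dr":[[0,0,0],[0,0,0],[0,0,0],[0,0,0]]}' 0
python3 -m crank '{"travel":[[0,0,-0.01],[0,0,-0.04],[0,0,-0.08],[0,0,-0.12],[0,0,-0.12]],"dr":[[0,0,0],[0,0,0],[0,0,0],[0,0,0],[0,0,0]]}'
python3 - <<'E'
from h import *
rel(.554,-.371,.13); o=readout.get_obs(); p,d=cams.capture("wrist");cv2.imwrite("pics/w6.png",p)
W=cloud("wrist",d,o)
m=(d>0)&(W[...,2]>.06)&(W[...,2]<.08)&(np.hypot(W[...,0]-.651,W[...,1]-.0535)<.05);s=W[m]
print(len(s),cv2.minAreaRect((s[:,:2]*1000).astype(np.float32)),s[:,2].max())
E
```

```text
time_s: 12.4
eef_pos: [0.6522, 0.0535, 0.0267]
tool_rot: [-0.001, -3.142, -0.0]
wrist_force: [-0.5, 0.3, -0.2]
grip_width: 0.0854
time_s: 12.9
eef_pos: [0.6544, 0.0537, 0.1544]
tool_rot: [0.001, 3.132, 0.001]
wrist_force: [0.6, -0.7, 0.1]
grip_width: 0.0855
t 12.9 pos [0.6544 0.0537 0.1544] shift [ 0.1003 -0.4248  0.0231] dr [ 0.05  0.56 -0.05] F [ 0.6 -0.7  0.1] w 0.0855
3793 ((649.5949096679688, 53.526756286621094), (58.989540100097656, 57.65250778198242), 65.34513854980469) 0.07483661375268738
```

View pics/w6.png

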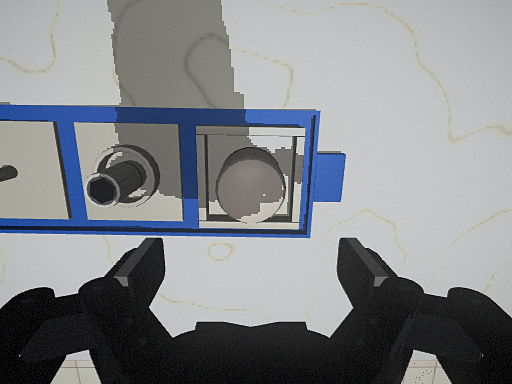

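```bash

python3 -m crank '{"travel":[[0.01,-0.04,0],[0.02,-0.085,0],[0.03,-0.13,0],[0.041,-0.175,0],[0.052,-0.22,0]],"dr":[[0,0,0],[0,0,0],[0,0,0],[0,0,0],[0,0,0]]}'
python3 -m crank '{"travel":[[0.01,-0.045,0],[0.02,-0.09,0],[0.03,-0.135,0],[0.041,-0.18,0],[0.046,-0.2045,0]],"dr":[[0,0,0],[0,0,0],[0,0,0],[0,0,0],[0,0,0]]}'
python3 -m crank '{"travel":[[0,0,0],[0,0,0]],"dr":[[0,0,0],[0,0,0]]}'
python3 - <<'E'
from h import *
rel(.554,-.3708,.008); o=readout.get_obs(); p,d=cams.capture("wrist");cv2.imwrite("pics/w7.png",p)
W=cloud("wrist",d,o)
m=(d>0)&(W[...,2]>.03)&(W[...,2]<.04)&(np.hypot(W[...,0]-.554,W[...,1]+.3708)<.045);s=W[m]
print(len(s),cv2.minAreaRect((s[:,:2]*1000).astype(np.float32)),s[:,2].max())
E
```

```text
time_s: 13.45
eef_pos: [0.599, -0.168, 0.1461]
tool_rot: [-0.001, -3.141, -0.0]
wrist_force: [0.2, -0.6, 0.9]
grip_width: 0.0856
time_s: 13.95
eef_pos: [0.5521, -0.3739, 0.1457]
tool_rot: [-0.005, -3.14, -0.0]
wrist_force: [0.8, 0.5, 0.5]
grip_width: 0.0856
time_s: 14.15
eef_pos: [0.5533, -0.371, 0.1459]
tool_rot: [-0.003, -3.14, -0.002]
wrist_force: [-0.9, 0.9, 0.1]
grip_width: 0.0851
t 14.15 pos [ 0.5533 -0.371   0.1459] shift [-8.000e-04  1.000e-04  1.379e-01] dr [ 0.06 -0.06 -0.12] F [-0.9  0.9  0.1] w 0.0851
2269 ((552.81396484375, -373.1242980957031), (56.83139419555664, 57.033714294433594), 46.490753173828125) 0.037163358010821934
```

View pics/w7.png

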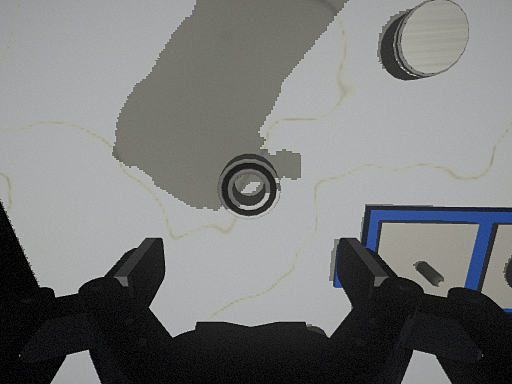

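```bash

python3 -m crank '{"travel":[[0,-0.001,0.04],[0,-0.001,0.08],[0,-0.001,0.115],[0,-0.001,0.137],[0,-0.001,0.144]],"dr":[[0,0,0],[0,0,0],[0,0,0],[0,0,0],[0,0,0]]}'
python3 -m crank '{"travel":[[0,0,0],[0,0,0],[0,0,0],[0,0,0],[0,0,0]],"dr":[[0,0,0],[0,0,0],[0,0,0],[0,0,0],[0,0,0]]}' 255 60
python3 -m crank '{"travel":[[0,0,0],[0,0,0]],"dr":[[0,0,0],[0,0,0]]}'
python3 -c "
from h import *;rel(.647,-.185,.1)"
```

```text
time_s: 14.7
eef_pos: [0.5529, -0.3694, -0.0003]
tool_rot: [0.002, -3.138, -0.004]
wrist_force: [0.1, 0.5, 0.1]
grip_width: 0.0855
time_s: 15.2
eef_pos: [0.555, -0.3723, 0.0052]
tool_rot: [0.001, 3.138, -0.002]
wrist_force: [0.1, 2.7, 6.2]
grip_width: 0.056
time_s: 15.4
eef_pos: [0.555, -0.3722, 0.0052]
tool_rot: [0.001, 3.138, -0.002]
wrist_force: [0.6, 2.2, 6.6]
grip_width: 0.056
t 15.4 pos [ 0.555  -0.3722  0.0052] shift [-0.0922  0.1872 -0.0948] dr [-0.08  0.18 -0.03] F [0.6 2.2 6.6] w 0.056
```

```bash

python3 -m crank '{"travel":[[0,0,-0.02],[0,0,-0.055],[0,0,-0.085],[-0.015,0.03,-0.095],[-0.03,0.06,-0.095]],"dr":[[0,0,0],[0,0,0],[0,0,0],[0,0,0],[0,0,0]]}'
python3 -m crank '{"travel":[[-0.02,0.04,0],[-0.04,0.08,0],[-0.055,0.112,0],[-0.06,0.124,0],[-0.062,0.127,0]],"dr":[[0,0,0],[0,0,0],[0,0,0],[0,0,0],[0,0,0]]}'
python3 -m crank '{"travel":[[0,0,0],[0,0,0]],"dr":[[0,0,0],[0,0,0]]}'
python3 - <<'E'
from h import *
o=readout.get_obs();rel(.647,-.185,.015); p,d=cams.capture("wrist");cv2.imwrite("pics/w8.png",p); np.save("pics/w8.npy",d)
W=cloud("wrist",d,o);T=T_of(o);Q=(W-T[:3,3])@T[:3,:3]
m=(d>0)&(np.hypot(Q[...,0],Q[...,1])<.04)&(abs(Q[...,1])<.027)&(Q[...,2]>-.034)&(Q[...,2]<-.024);s=Q[m]
print("top ring",len(s),s.min(0),s.max(0),np.median(s,0))
# fit plane
A=np.c_[s[:,:2],np.ones(len(s))];print("tilt",np.linalg.lstsq(A,s[:,2],rcond=None)[0])
E
```

```text
time_s: 15.9
eef_pos: [0.5848, -0.3126, 0.1008]
tool_rot: [0.005, 3.138, -0.003]
wrist_force: [1.0, 1.0, -4.9]
grip_width: 0.0563
time_s: 16.4
eef_pos: [0.6464, -0.1835, 0.0978]
tool_rot: [0.002, -3.141, -0.0]
wrist_force: [0.1, -1.1, -4.8]
grip_width: 0.0561
time_s: 16.6
eef_pos: [0.6455, -0.1863, 0.0978]
tool_rot: [-0.003, -3.141, 0.001]
wrist_force: [0.1, -0.8, -4.6]
grip_width: 0.056
t 16.6 pos [ 0.6455 -0.1863  0.0978] shift [-0.0015  0.0013  0.0828] dr [-0.02 -0.02 -0.12] F [ 0.1 -0.8 -4.6] w 0.056
top ring 9323 [-0.0276692  -0.02699979 -0.03171154] [ 0.0303038   0.02698637 -0.02400009] [ 0.00391577 -0.00021013 -0.02888058]
tilt [-0.00091471 -0.00242573 -0.02870894]
```

View pics/w8.png

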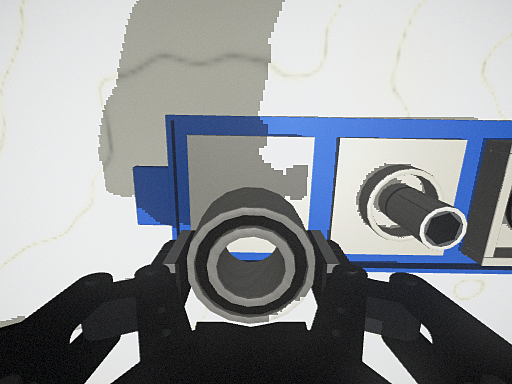

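```bash

python3 -m crank '{"travel":[[-0.002,0.0005,0.012],[-0.002,0.0005,0.028],[-0.002,0.0005,0.038],[-0.002,0.0005,0.044],[-0.002,0.0005,0.05]],"dr":[[0,0,0],[0,0,0],[0,0,0],[0,0,0],[0,0,0]]}'
python3 -m crank '{"travel":[[0,0,0.004],[0,0,0.008],[0,0,0.012],[0,0,0.016],[0,0,0.018]],"dr":[[0,0,0],[0,0,0],[0,0,0],[0,0,0],[0,0,0]]}'
python3 -m crank '{"travel":[[0,0,0.004],[0,0,0.007],[0,0,0.009],[0,0,0.01],[0,0,0.01]],"dr":[[0,0,0],[0,0,0],[0,0,0],[0,0,0],[0,0,0]]}'
python3 -c "
from h import *;rel(.648,-.1858,.0152)"
```

```text
time_s: 17.15
eef_pos: [0.6477, -0.1845, 0.0468]
tool_rot: [-0.001, -3.141, -0.0]
wrist_force: [-0.2, -1.5, -4.1]
grip_width: 0.0559
time_s: 17.65
eef_pos: [0.6479, -0.1844, 0.0294]
tool_rot: [-0.001, -3.141, -0.0]
wrist_force: [-1.2, -0.4, -4.8]
grip_width: 0.0559
time_s: 18.15
eef_pos: [0.6479, -0.1845, 0.0196]
tool_rot: [-0.001, -3.141, -0.0]
wrist_force: [0.0, -0.2, -5.1]
grip_width: 0.0554
t 18.15 pos [ 0.6479 -0.1845  0.0196] shift [-0.0001 -0.0013  0.0044] dr [ 0.   -0.01 -0.05] F [ 0.  -0.2 -5.1] w 0.0554
```

Going on to the post without side force; continue to floor contact.

```bash

python3 -m crank '{"travel":[[0,0,0.001],[0,0,0.002],[0,0,0.003],[0,0,0.003]],"dr":[[0,0,0],[0,0,0],[0,0,0],[0,0,0]]}'
python3 -m crank '{"travel":[[0,0,0.0005],[0,0,0.001],[0,0,0.001]],"dr":[[0,0,0],[0,0,0],[0,0,0]]}'
python3 -m crank '{"travel":[[0,0,0.0005],[0,0,0.001],[0,0,0.001]],"dr":[[0,0,0],[0,0,0],[0,0,0]]}'
```

```text
time_s: 18.55
eef_pos: [0.6479, -0.1845, 0.0166]
tool_rot: [-0.001, -3.141, -0.0]
wrist_force: [0.5, 0.1, -4.1]
grip_width: 0.056
time_s: 18.85
eef_pos: [0.648, -0.1845, 0.0157]
tool_rot: [-0.001, -3.142, -0.0]
wrist_force: [0.6, -0.3, -4.9]
grip_width: 0.0559
time_s: 19.15
eef_pos: [0.648, -0.1845, 0.0152]
tool_rot: [0.001, 3.141, -0.0]
wrist_force: [-1.5, 0.7, -0.3]
grip_width: 0.0558
```

```bash

python3 -m crank '{"travel":[[0,0,0.0005],[0,0,0.0005]],"dr":[[0,0,0],[0,0,0]]}'
python3 -m crank '{"travel":[[0,0,0],[0,0,0],[0,0,0],[0,0,0]],"dr":[[0,0,0],[0,0,0],[0,0,0],[0,0,0]]}' 0
python3 -m crank '{"travel":[[0,0,-0.01],[0,0,-0.04],[0,0,-0.08],[0,0,-0.12],[0.03,0,-0.15]],"dr":[[0,0,0],[0,0,0],[0,0,0],[0,0,0],[0,0,0]]}'
python3 -m crank '{"travel":[[0.05,0,0],[0.1,0,0],[0.13,0,0],[0.15,0,0],[0.15,0,0]],"dr":[[0,0,0],[0,0,0],[0,0,0],[0,0,0],[0,0,0]]}'
python3 - <<'E'
from h import *
rel(.5,-.18,.2)
p,d=cams.capture("scene");cv2.imwrite("pics/s9.png",cv2.resize(p[110:290,120:420],None,fx=2.6,fy=2.6,interpolation=cv2.INTER_CUBIC));W=cloud("scene",d)
for n,u,v,r,x,y,a,b in (("bearing",0,0,0,.647,-.186,.036,.05),("socket",0,0,0,.648,-.067,.06,.08),("oil",0,0,0,.652,.0535,.062,.08),("fuel",0,0,0,.433,-.0665,.046,.054),("piston",0,0,0,.43,-.223,.03,.038),("bolt",0,0,0,.4185,.2445,.055,.066)):
    s=W[(d>0)&(W[...,2]>a)&(W[...,2]<b)&(np.hypot(W[...,0]-x,W[...,1]-y)<.045)]
    if len(s)>3: print(n,len(s),np.round(cv2.minAreaRect((s[:,:2]*1000).astype(np.float32))[:2],1).tolist(),np.percentile(s[:,2],[5,50,95]).round(4))
    else: print(n,len(s))
E
```

```text
time_s: 19.35
eef_pos: [0.6481, -0.1845, 0.0152]
tool_rot: [0.001, 3.141, -0.0]
wrist_force: [-4.6, 1.2, 5.3]
grip_width: 0.0557
time_s: 19.75
eef_pos: [0.6481, -0.1845, 0.0142]
tool_rot: [0.001, 3.141, -0.0]
wrist_force: [0.3, 0.2, 0.0]
grip_width: 0.0853
time_s: 20.25
eef_pos: [0.6198, -0.1844, 0.1667]
tool_rot: [-0.0, 3.139, -0.001]
wrist_force: [0.1, 0.1, 1.3]
grip_width: 0.0853
time_s: 20.75
eef_pos: [0.4663, -0.1845, 0.166]
tool_rot: [0.003, 3.14, -0.001]
wrist_force: [0.2, -0.4, 0.6]
grip_width: 0.0856
t 20.75 pos [ 0.4663 -0.1845  0.166 ] shift [-0.0338  0.0045 -0.034 ] dr [-0.05  0.1  -0.11] F [ 0.2 -0.4  0.6] w 0.0856
bearing 265 [[647.9, -181.6], [56.5, 57.7]] [0.0377 0.0429 0.0469]
socket 87 [[648.7, -64.6], [28.9, 28.9]] [0.0611 0.0699 0.0751]
oil 351 [[652.3, 55.3], [56.1, 57.0]] [0.0645 0.0705 0.0746]
fuel 200 [[434.8, -64.5], [54.1, 56.6]] [0.0466 0.0501 0.0531]
piston 212 [[430.0, -222.7], [55.3, 54.0]] [0.0306 0.0334 0.037 ]
bolt 36 [[419.5, 245.9], [15.3, 17.1]] [0.0566 0.0623 0.0648]
```

View pics/s9.png

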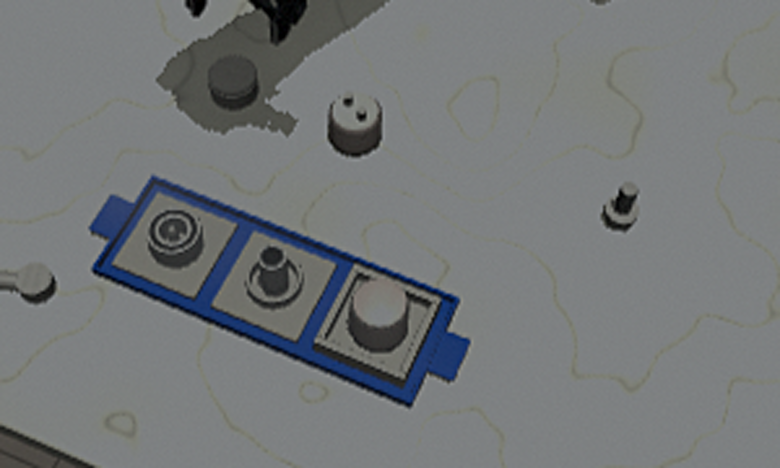

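The picture shows the bearing over its post (crop pixel 175,232), the socket in the cup (272,270) and the oil filter in the well (378,305). The other three still stand in place.

```bash
python3 -c "
from station import job
print(job.finish_job())"
```

```text
the job is handed in; nothing more can be done
None
```

The caddy is packed and handed in, finished at about 21 s of the 83 s allowed. The deep socket is upright in the round cup, the oil filter upright in the square well, and the wheel bearing flat over the post. I lowered each one until the wrist force showed it touching the floor, then released it.

- **Heights:** in the last depth check the socket's top was about 70–72 mm up (72 expected), the bearing's about 43 mm (44 expected), and the oil filter's dome reached about 75 mm at its highest reading (72 expected). That fits all three resting on their floors within sensor noise.
- **Left alone:** the fuel filter, bolt and brake piston measured within about 3 mm of where they stood at the start, which is within measurement error.
- **Forces:** the readings at the end of each move stayed under 10 N. I did not log forces between those readings.
- **Small disagreement:** the last scene view put the packed parts 2–3 mm further along y than the wrist camera or the arm's own position did. That is about the calibration error, and no fit was in doubt. No check failed.

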